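Index the screw carousel and put the sealing cup away

TASK

Turn the screw organizer's crank, whichever way is shorter, until the drop pin falls into the notch of its wheel, and keep leaning gently on the crank for a moment (10 to 20 N at its handle, no more) so that the wheel bears on the pin and you feel that it is locked. Then stand the white sealing cup upright on the floor of the empty pocket that has come to the loading mouth, and let go. Leave the pin down in its notch and everything else on the bench where it is.

Things in the scene. Friction and masses are not known exactly. Their poses are not given: they have to be found in the camera images.
- carousel: Fixed round blue screw organizer, 304 mm across; origin on its axis at the underside (bench level), z up. Top of its flat cover at z = 50 mm, with one open wedge-shaped loading mouth on the -x side. Under the cover turns a drum with six pockets (five hold steel tins, one is empty); on it, a grey wheel 142 mm across, one piece with the drum. Aluminium pin bracket at the +y side, top at z = 88 mm.
- selector (a joint): Angle of crank and drum, rad, counter-clockwise from above, turning without end, drag 0.08 N m. 0 and 6.283: same nominal home (crank at the organizer's +x, notch at the pin, empty pocket at the mouth). Starts between 0.9 and 5.4: shorter way is down if under 3.14, up if over. Notched rim and pin bracket were clamped on by hand: the true locked angle is up to 0.24 off and must be felt.
- handle_top (a point): Centre of the top (z = 153 mm above the bench) of the crank's upright black handle: a freely spinning sleeve 16 mm in diameter, from z = 68 mm up, 40 mm from the organizer's axis. Once the pin has caught, a force F (N) on the handle along its circle loads the pin with about (0.040 F - 0.08) / 0.063 N. Load on the pin: 4.5 N or more to feel the lock, never over 15 N.
- pin: Loose steel drop pin, upright, 10 mm in diameter, 50 mm long with an 18 mm head, 60 g; origin at the centre of its foot. It slides in the bracket's guide, 63 mm from the axis. Riding on the wheel, its foot is at z = 63 mm, its top at 113 mm. The rim's only notch, 14 mm wide, goes through the 10 mm thick rim: when it comes under the pin, that falls by itself to z = 50 mm and locks the wheel.
- mouth (a point): Middle of the loading mouth at the level of the cover's top (z = 50 mm), 108 mm from the organizer's axis on its -x side; the cup goes down here. The mouth is at least 64 mm wide here. Pocket floor at z = 12 mm, pocket dividers up to z = 42 mm.
- cup: White hard-silicone sealing cup standing on the bench, about 60 g; origin at the centre of its underside, z up. Skirt 40 mm in diameter and 25 mm high; above it a pull stem 14 mm in diameter up to z = 78 mm. In the pocket its underside is at z = 12 mm.
- wrench: Bystander: steel wrench lying on the bench.
- driver: Bystander: chrome hex driver lying on the bench.
- jar: Bystander: glass jar with screw-top lid, 80 mm across, 100 mm high; origin under its centre.
- mug: Bystander: white mug, 80 mm across, 90 mm high; origin under its centre.
- tape: Bystander: black tape measure, 65 x 35 x 60 mm; origin under its centre.
- can: Bystander: steel can, 66 mm across, 90 mm high; origin under its centre.
Mind the look-alikes: they are no part of the job. Leave any pink look-alike of the cup alone.

How it is judged (in metres and radians):
On the way:
1. the pin has fallen into the notch and the wheel is leaned against it with more than 4.5 N on the pin for 0.2 s (z of pin in the frame of carousel below 0.055 m and (value of joint selector between -0.3 and 0.3 rad or value of joint selector between 5.98319 and 6.58319 rad) and contact force between pin and carousel above 4.5 N), for 0.2 s.
At the end, for the whole second after the job is handed in: The pin stays down in the notch (foot less than 55 mm above the bench, wheel within 0.3 rad of home) and the cup stands at rest on the pocket's floor (underside 8 to 17 mm above the bench), upright within 0.15 rad, within 22 mm of the middle of the mouth (z of pin in the frame of carousel below 0.055 m and (value of joint selector between -0.3 and 0.3 rad or value of joint selector between 5.98319 and 6.58319 rad) and horizontal distance between cup and mouth below 0.022 m and z of cup in the frame of carousel between 0.008 and 0.017 m and angle between cup's own z axis and vertical below 0.15 rad and linear speed of each of cup, pin below 0.02 m/s); the robot touches nothing.
It fails at once if the crank is turned the longer way round (it passes the far quarter after a turn of more than 1.9 rad on the wrong side) ((value of joint selector between 4.5 and 4.9 rad and distance of handle_top from where it was at the start of the episode above 0.0651 m) or (value of joint selector between 1.38319 and 1.78319 rad and distance of handle_top from where it was at the start of the episode above 0.0651 m)).
It fails at once if the wheel is forced against the pin with more than 15 N (contact force between pin and carousel above 15 N).
It fails at once if a bystander is moved more than 30 mm (distance of any of wrench, driver, jar, mug, tape, can from where it was at the start of the episode above 0.03 m).
It also fails if it takes over 67 s, if anything falls off the work surface, if the arm or the gripper's body presses on something with over 40 N, if the wrist force passes 120 N, or if a joint passes its speed limit or range.

ROBOT

A 6-joint arm with a two-finger parallel gripper is mounted at the origin on the work surface. World frame = base frame: x ahead of the robot, y to its left, z up, the work surface at z = 0. Lengths are in m, angles in degrees, forces in N, time in s.
With the tool pointing down it reaches from about 0.375 to 0.9 m from the base axis. Payload 3.1 kg.
Tool frame: the origin (TCP) lies at the very end of the fingers, on their centre line; the grasp point (between the pads) lies 19 mm behind it; z points along the fingers, y is the line along which they close (so a half turn about z gives the same grasp; the last joint's range is limited). The gripper opens to 87 mm and grips with 3 to 60 N. Pads are 19 mm wide; open, the fingers measure 117 mm over their backs; the gripper's body (75 mm by 190 mm) begins 51 mm behind the grasp point.
Start: joints at [65.289, 30.224, 82.088, -0, 67.689, -10.227], TCP at [0.156, 0.605, 0.223] pointing down, gripper open.
Joint ranges: [-176.69, 176.69], [-43.24, 126.21], [12.49, 139.97], [-82, 262], [0, 151.66], [-163.58, 163.58]. Speed limits (degrees/s): [159.86, 159.86, 180, 180, 180, 180].

INTERFACE

Orientations are given as a 3x3 rotation matrix whose columns are the frame's x, y, z axes.
In Python, from rig import * gives the robot as it stands.
- The arm moves only by the tool jog_arm, never from a script. Its arguments are lists of equal length, an entry for each row: "delta_pos": the shift along the world's x, y, z in cm, a list of three; "turn": the turn about the world's z in degrees; "grip": the closure, from 0 (fully open) to 1 (shut). In form: {"delta_pos": [[x, y, z], ...], "turn": [turn, ...], "grip": [grip, ...]}. A call has 1 to 12 rows; each row is the pose to reach, as a shift and turn from the pose commanded when the call began; what a row does not reach only later rows make up. A row lasts 1/8 s, in which the tool goes at most 62.5 mm and 10.7 degrees, less where a joint would pass 70% of its speed; a pose out of reach is approached as far as the arm can. A call with a gripper value outside its range is refused whole. The fingers move at their own pace and stop on an object; the grip force is fixed at half the most. Time passes only in rows, so rows that repeat a pose let the fingers close. It gives the time, the measured TCP pose, the force, the opening and the grip force at its end, in the units of the state.
- read_state(): the state, without advancing time (a new reading comes with each control period).
- capture(name): name is "scene" or "top"; returns a dict with "color" (420x560x3 uint8, blue, green, red), "fovy" (degrees; the focal length in pixels is half the picture's height over the tangent of half this angle, whatever the lens; pixels are square), "cx", "cy" (the principal point, pixels), "camera_from_world" (4x4, takes a point from world to camera coordinates). Camera axes: x right, y up, looking along -z (the intrinsics and any distortion apply to the point x, -y, -z); pixel columns grow to the right and rows downward; lengths in m; the calibration is good to about 2 mm. A picture is of the moment at which its call begins. There is no depth.
- hand_in(): hands the job in; it is judged then, once.
The state is a dict: "time_s": time; "joint_positions": joint angles; "qvel": joint speeds; "tau": joint torques, N m; "position": TCP position; "tcp_rot": TCP orientation; "force": force on the tool from outside, world axes, zero at the start; "moment": the same for the moment, N m; "opening": opening from 0.0 (shut) to 1.0 (fully open); "grasp_force": force on a finger pad.
Only numpy, scipy, OpenCV 4.12 (cv2) and the standard library are available. Lean on these libraries where they do the work, as an engineer would, in place of code of your own. Each camera call takes 0.05 s, during which the arm holds its last target. There are 200 camera calls.

## Working session

There is one attempt and no reset: what is moved stays moved. The work goes in short steps, Python scripts to look and compute and a tool call to move; the robot and the scene stay as the last step left them, time stands still between calls to the robot, and variables do not carry over. Pictures are saved under pics/ and viewed, at most 10 in all, crops included, and the job is handed in when it is done.

Besides the shell and the picture viewer there is one more tool, called after "Call:" as name(argument=value, ...) on one line, values as JSON. jog_arm: Moves the arm, as the interface text tells. Its arguments: {"type":"object","properties":{"delta_pos":{"type":"array"},"turn":{"type":"array"},"grip":{"type":"array"}},"required":["delta_pos","turn","grip"]}

```bash
mkdir -p pics; ls; cat > h.py <<'E'
from rig import *
import numpy as np, cv2
def cam(n):
    c=capture(n); c['n']=n; return c
def f(c): return c['color'].shape[0]/2/np.tan(np.radians(c['fovy'])/2)
def ray(c,u,v):
    M=np.array(c['camera_from_world']); F=f(c)
    d=np.array([(u-c['cx'])/F,-(v-c['cy'])/F,-1.]); R=M[:3,:3]
    return -R.T@M[:3,3], R.T@d
def onz(c,u,v,z):
    o,d=ray(c,u,v); return o+d*(z-o[2])/d[2]
def proj(c,p):
    M=np.array(c['camera_from_world']); q=M[:3,:3]@np.array(p)+M[:3,3]; F=f(c)
    return c['cx']+F*q[0]/-q[2], c['cy']-F*q[1]/-q[2]
E
python3 - <<'E'
from h import *
for n in("scene","top"):
    c=cam(n); cv2.imwrite(f"pics/{n}0.png",c['color'])
    print(n,{k:v for k,v in c.items() if k!='color'})
s=read_state();print(s)
E
```

```text
pics
scene {'fovy': 49.396432704444564, 'cx': 282.26108313036303, 'cy': 217.17570765193358, 'camera_from_world': array([[ 0.67100406,  0.74128685, -0.01572745, -0.35963926],
       [-0.38505056,  0.36651345,  0.84699702,  0.11308907],
       [ 0.63363208, -0.56228258,  0.53136493, -1.56110358],
       [ 0.        ,  0.        ,  0.        ,  1.        ]]), 'n': 'scene'}
top {'fovy': 49.38064020174876, 'cx': 289.5925932056574, 'cy': 205.70154746632434, 'camera_from_world': array([[ 0.00433222, -0.99981778, -0.01859135, -0.00473906],
       [ 0.99367107,  0.00221726,  0.11230714, -0.55108476],
       [-0.11224545, -0.01896022,  0.99349961, -1.31866275],
       [ 0.        ,  0.        ,  0.        ,  1.        ]]), 'n': 'top'}
{'time_s': 0.1, 'joint_positions': array([ 6.52883483e+01,  3.02752858e+01,  8.21511564e+01, -2.31847706e-04,
        6.76890855e+01, -1.02287656e+01]), 'qvel': array([ 0.07526829, -0.05733882, -0.22694384,  0.02604797, -0.02497565,
       -0.09773934]), 'tau': array([ 4.85938926e-05, -4.40983915e+01, -1.77150106e+01,  6.34604436e-02,
        5.34234673e-02, -3.69483405e-05]), 'position': array([0.15600634, 0.6045151 , 0.22164011]), 'tcp_rot': array([[-9.68222621e-01,  2.50088489e-01, -8.39532490e-04],
       [ 2.50089647e-01,  9.68220950e-01, -1.83325204e-03],
       [ 3.54377714e-04, -1.98495447e-03, -9.99997967e-01]]), 'force': array([0.60358549, 0.05643367, 0.59681788]), 'moment': array([-0.009622  , -0.02280456, -0.02646361]), 'grasp_force': 0.0, 'opening': 0.9970744697860554}
```

View pics/scene0.png

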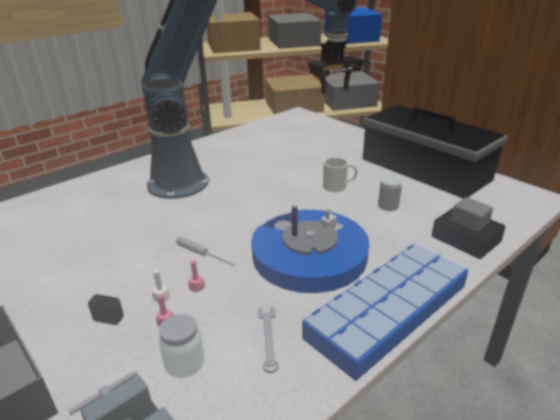

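View pics/top0.png

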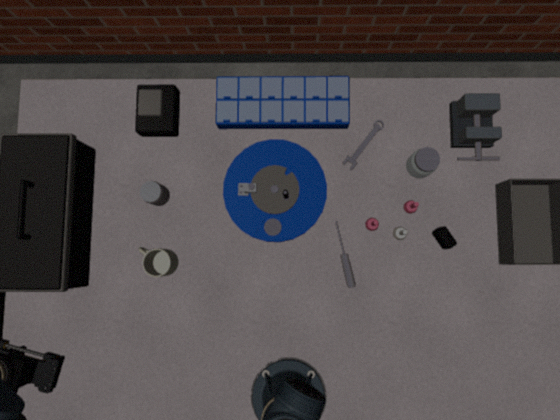

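The scene view shows the blue organizer near (310,248), with the handle at (295,220) and the white cup at (160,288) between pink look-alikes. In the top view the organizer is at (275,190), bracket at (247,189), mouth at (273,228), notch near (289,170) and white cup at (400,233).

```bash
python3 - <<'E'
from h import *
c=cam("top"); s=cam("scene")
im=c['color'];hsv=cv2.cvtColor(im,cv2.COLOR_BGR2HSV)
m=cv2.inRange(hsv,(105,130,50),(130,255,255)); m[:132]=0
cn=max(cv2.findContours(m,0,1)[0],key=cv2.contourArea)
e=cv2.fitEllipse(cv2.convexHull(cn)); print(e)
for z in(.05,):
    p=onz(c,*e[0],z); print("car",p, [onz(c,e[0][0]+d,e[0][1],z)[:2] for d in(-e[1][0]/2,e[1][1]/2)])
# white cup blob
sub=im[222:244,388:414].astype(int); print(sub.min(2).max())
cv2.imwrite("pics/a.png",np.hstack([cv2.resize(im[130:250,215:335],(480,480),interpolation=cv2.INTER_CUBIC)]))
a=cv2.resize(im[135:245,220:330],(400,400),interpolation=cv2.INTER_CUBIC)
b=cv2.resize(s['color'][195:295,245:375],(390,300),interpolation=cv2.INTER_CUBIC)
d=cv2.resize(s['color'][255:330,135:215],(320,300),interpolation=cv2.INTER_CUBIC)
g=cv2.resize(im[210:250,380:420],(200,200),interpolation=cv2.INTER_CUBIC)
o=np.zeros((600,800,3),np.uint8); o[:400,:400]=a;o[:300,400:790]=b;o[300:,400:720]=d;o[400:,:200]=g
cv2.imwrite("pics/b.png",np.clip(o*1.5,0,255).astype(np.uint8))
E
```

```text
((274.5908203125, 190.2388916015625), (101.8257827758789, 103.1313247680664), 76.03268432617188)
car [0.59438283 0.0408074  0.05      ] [array([0.59414505, 0.19020423]), array([ 0.59462263, -0.10986816])]
128
```

View pics/b.png

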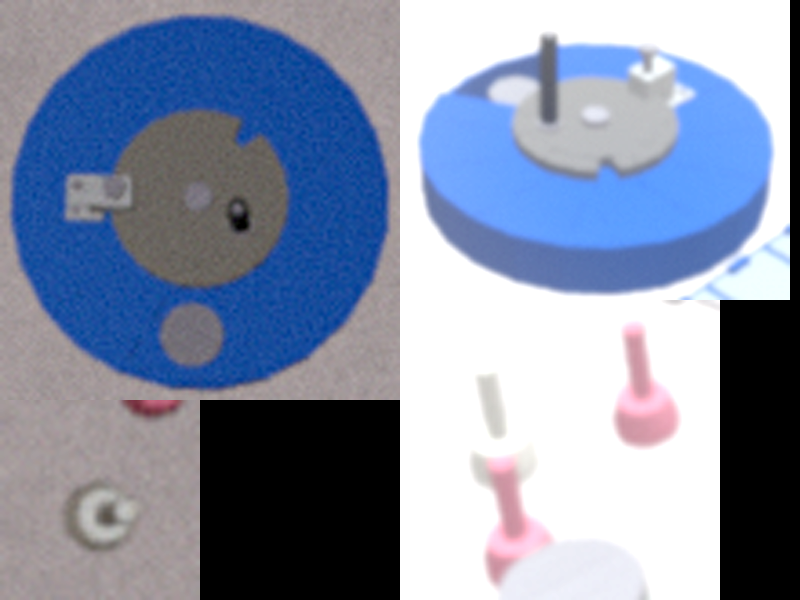

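The zoomed crops show the notch at the upper right of the wheel, the handle right of the hub, the pin in the bracket on the left, and a tin in the mouth at bottom. The white cup's stem top is near top-view pixel (405,232).

```bash
cat >> h.py <<'E'
def tri(c1,p1,c2,p2):
    o1,d1=ray(c1,*p1);o2,d2=ray(c2,*p2)
    t=np.linalg.lstsq(np.c_[d1,-d2],o2-o1,rcond=None)[0]
    a=o1+d1*t[0];b=o2+d2*t[1]; return (a+b)/2,np.linalg.norm(a-b)
E
python3 - <<'E'
from h import *
c=cam("top"); s=cam("scene")
A=lambda x,y:(220+x/3.636-.4,135+y/3.636-.4)
B=lambda x,y:(245+(x-400)/3-.3,195+y/3-.3)
D=lambda x,y:(135+(x-400)/4-.4,255+(y-300)/4-.4)
G=lambda x,y:(380+x/5-.4,210+(y-400)/5-.4)
C=onz(c,274.59,190.24,.05)
def pol(p): q=p[:2]-C[:2]; return p.round(4),round(np.hypot(*q),4),round(np.degrees(np.arctan2(q[1],q[0])),1)
print("C",C, "hub",pol(onz(c,*A(197,195),.068)),pol(onz(s,*B(596,114),.068)))
print("rim scene ctr", B(596,150))
print("pin top",pol(onz(c,*A(116,186),.113)),pol(onz(s,*B(650,50),.113)))
print("handle top T",[pol(onz(c,*A(x,y),.153)) for x,y in((237,203),(238,207),(239,212))],"S",pol(onz(s,*B(549,37),.153)))
print("handle tri",tri(c,A(237,204),s,B(549,37)))
print("handle base S",pol(onz(s,*B(549,121),.068)),"T",pol(onz(c,*A(242,224),.068)))
print("notch T",pol(onz(c,*A(245,137),.062)),"S",pol(onz(s,*B(606,168),.062)))
print("tin",pol(onz(c,*A(192,335),.045)))
print("cup stem T",onz(c,*G(128,511),.078),"S",onz(s,*D(487,374),.078),"tri",tri(c,G(128,511),s,D(487,374)))
print("cup skirt T",onz(c,*G(100,515),.012),"S",onz(s,*D(500,458),.02))
for p,q,w in(((-1,-1),(640,385),1),):pass
print("pinkA stem S",onz(s,*D(634,327),.078),"pinkB",onz(s,*D(500,462),.078))
E
```

```text
C [0.59437955 0.04080978 0.05      ] hub (array([0.5976, 0.0423, 0.068 ]), np.float64(0.0035), np.float64(24.2)) (array([0.5921, 0.0472, 0.068 ]), np.float64(0.0068), np.float64(109.9))
rim scene ctr (310.0333333333333, 244.7)
pin top (array([0.5976, 0.1021, 0.113 ]), np.float64(0.0614), np.float64(87.0)) (array([0.6011, 0.1027, 0.113 ]), np.float64(0.0623), np.float64(83.8))
handle top T [(array([0.5787, 0.0079, 0.153 ]), np.float64(0.0364), np.float64(-115.4)), (array([0.5757, 0.0071, 0.153 ]), np.float64(0.0385), np.float64(-119.0)), (array([0.572 , 0.0064, 0.153 ]), np.float64(0.0411), np.float64(-123.0))] S (array([0.574 , 0.0089, 0.153 ]), np.float64(0.0379), np.float64(-122.5))
handle tri (array([0.57710211, 0.00716466, 0.1551692 ]), np.float64(0.001725940799364417))
handle base S (array([0.572 , 0.0106, 0.068 ]), np.float64(0.0376), np.float64(-126.5)) T (array([0.5744, 0.0064, 0.068 ]), np.float64(0.0398), np.float64(-120.1))
notch T (array([0.6455, 0.0045, 0.062 ]), np.float64(0.0627), np.float64(-35.4)) S (array([0.6471, 0.0036, 0.062 ]), np.float64(0.0645), np.float64(-35.2))
tin (array([0.4878, 0.0466, 0.045 ]), np.float64(0.1067), np.float64(176.9))
cup stem T [ 0.47245897 -0.33017309  0.078     ] S [ 0.47891142 -0.33007197  0.078     ] tri (array([ 0.47343248, -0.32955333,  0.07444378]), np.float64(0.0032343508854614563))
cup skirt T [ 0.47374988 -0.32898239  0.012     ] S [ 0.48224969 -0.33402509  0.02      ]
pinkA stem S [ 0.49913696 -0.24561592  0.078     ] pinkB [ 0.54992996 -0.36170779  0.078     ]
```

Call:
jog_arm(delta_pos=[[5.2,-2.0,0],[9,-7,0],[13,-12,0],[16.5,-17,0],[20,-22,0],[23.5,-27,0],[27,-32,0],[30.5,-37,0],[33.5,-42,0],[36.5,-47.5,0],[39.5,-53,0],[41.9,-58,0]], turn=[-9,-18,-27,-36,-45,-54,-63,-72,-81,-90,-98,-106], grip=[0.5,0.5,0.5,0.5,0.5,0.5,0.5,0.5,0.5,0.5,0.5,0.5])

```text
time_s: 1.8
position: [0.5765, 0.0229, 0.2227]
tcp_rot: [[0.512, 0.859, 0.001], [0.859, -0.512, -0.0], [0.0, 0.001, -1.0]]
force: [0.8, 0.3, -0.4]
opening: 0.497
grasp_force: 0.0
```

Call:
jog_arm(delta_pos=[[0,-1.7,0],[0,-1.7,0],[0,-1.7,0]], turn=[0,0,0], grip=[0.5,0.5,0.5])

```text
time_s: 2.17
position: [0.5742, 0.0096, 0.2225]
tcp_rot: [[0.506, 0.863, -0.001], [0.863, -0.506, 0.001], [0.0, -0.001, -1.0]]
force: [-0.0, -0.4, -0.3]
opening: 0.499
grasp_force: 0.0
```

```bash
python3 - <<'E'
from h import *
c=cam("top"); s=cam("scene")
st=read_state();print(st['position'],st['tcp_rot'][:,1],st['opening'],st['force'],st['time_s'])
a=cv2.resize(s['color'][120:300,230:390],(480,540),interpolation=cv2.INTER_CUBIC)
b=cv2.resize(c['color'][130:250,220:330],(300,330),interpolation=cv2.INTER_CUBIC)
o=np.zeros((540,780,3),np.uint8);o[:,:480]=a;o[:330,480:]=b
cv2.imwrite("pics/c.png",np.clip(o*1.3,0,255).astype(np.uint8))
E
```

```text
[0.57454159 0.00988086 0.22262821] [ 8.63005104e-01 -5.05194749e-01 -6.75968778e-04] 0.4969201082873399 [-0.76477431  0.36926918 -0.70817516] 2.275
```

View pics/c.png

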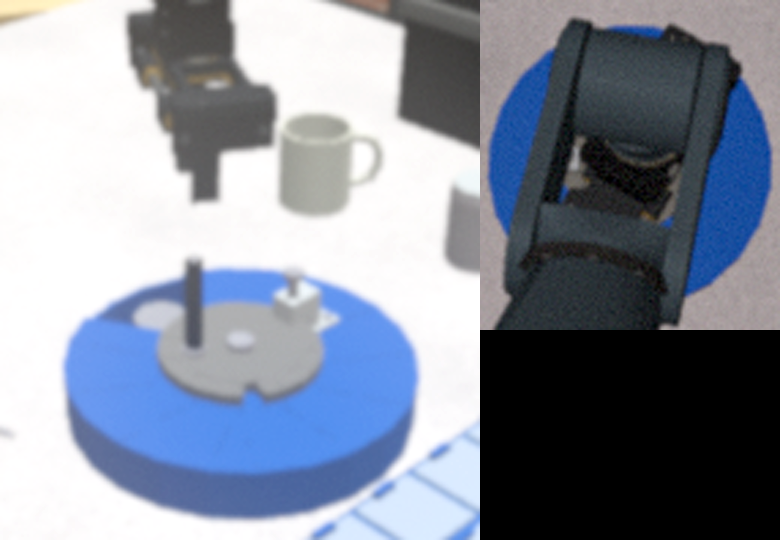

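The fingers hang just above the handle (scene crop handle top at (193,262)), with their tips on either side of it. The notch is visible at (250,392) and the pin at (295,280).

Call:
jog_arm(delta_pos=[[0,0,-2.5],[0,0,-5],[0,0,-7],[0,0,-8.5],[0,0,-9.5],[0,0,-10.4],[0,0,-10.4]], turn=[0,0,0,0,0,0,0], grip=[0.5,0.5,0.5,0.5,0.5,0.5,0.5])

```text
time_s: 3.15
position: [0.575, 0.0082, 0.1181]
tcp_rot: [[0.507, 0.862, -0.001], [0.862, -0.507, 0.0], [-0.0, -0.001, -1.0]]
force: [0.4, -0.5, 1.1]
opening: 0.505
grasp_force: 0.0
```

```bash
python3 - <<'E'
import numpy as np
C=np.array([.595,.0415]);r=.039
p0=np.array([.575,.008])
for k in range(0,13):
    a=np.radians(-121+ 8.5*k); L=.0055*min(k,2)/2
    p=C+r*np.array([np.cos(a),np.sin(a)])+L*np.array([-np.sin(a),np.cos(a)])
    print(k,-121+8.5*k,((p-p0)*100).round(1))
E
```

```text
0 -121.0 [-0.  0.]
1 -112.5 [ 0.8 -0.4]
2 -104.0 [ 1.6 -0.6]
3 -95.5 [ 2.2 -0.6]
4 -87.0 [ 2.8 -0.5]
5 -78.5 [ 3.3 -0.4]
6 -70.0 [ 3.9 -0.1]
7 -61.5 [4.3 0.2]
8 -53.0 [4.8 0.6]
9 -44.5 [5.2 1. ]
10 -36.0 [5.5 1.5]
11 -27.5 [5.7 2. ]
12 -19.0 [5.9 2.6]
```

Call:
jog_arm(delta_pos=[[0,0,0],[0,0,0],[0.8,-0.4,0],[1.6,-0.6,0],[2.2,-0.6,0],[2.8,-0.5,0],[3.3,-0.4,0],[3.9,-0.1,0],[4.3,0.2,0],[4.8,0.6,0],[4.8,0.6,0]], turn=[0,0,8.5,17,25.5,34,42.5,51,59.5,68,68], grip=[0.7,0.7,0.7,0.7,0.7,0.7,0.7,0.7,0.7,0.7,0.7])

```text
time_s: 4.53
position: [0.6237, 0.0142, 0.1189]
tcp_rot: [[-0.608, 0.794, 0.001], [0.794, 0.608, 0.0], [-0.001, 0.001, -1.0]]
force: [0.1, -0.2, 0.0]
opening: 0.298
grasp_force: 0.0
```

```bash
python3 - <<'E'
from h import *
s=cam("scene"); c=cam("top")
st=read_state();print(st['position'],st['tcp_rot'][:,1],st['opening'],st['force'],st['time_s'])
a=cv2.resize(s['color'][170:290,240:380],(700,600),interpolation=cv2.INTER_CUBIC)
cv2.imwrite("pics/d.png",np.clip(a*1.0,0,255).astype(np.uint8))
E
```

```text
[0.62356274 0.0140954  0.11884859] [0.79464219 0.60707755 0.00080108] 0.29821416811917184 [ 0.146129   -0.76432435  0.44603968] 4.625
```

View pics/d.png

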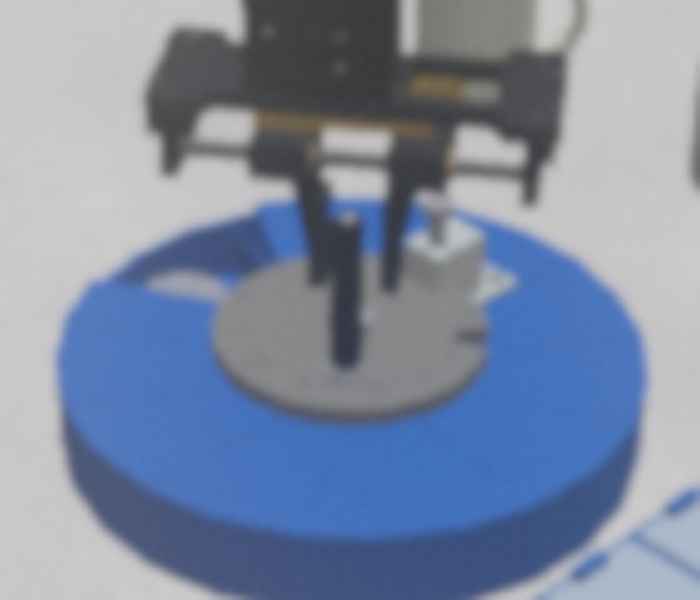

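The handle (345,217 top) is between the fingers, near the left pushing one. The notch is at (472,337), the pin at (438,210), and the mouth is opening up at the left.

```bash
python3 - <<'E'
from h import *
s=cam("scene")
C=np.array([.595,.0415])
Q=lambda x,y:onz(s,240+x/5-.4,170+y/5-.4,Z)
def pol(p): q=p[:2]-C; return p.round(4),round(np.hypot(*q),4),round(np.degrees(np.arctan2(q[1],q[0])),1)
Z=.153;print("handle",pol(Q(347,218)))
Z=.068;print("handle base",pol(Q(345,366)))
Z=.062;print("notch in",pol(Q(460,337)),"notch out",pol(Q(486,338)))
Z=.113;print("pin",pol(Q(438,203)))
Z=.068;print("rim",pol(Q(214,330)),pol(Q(488,330)),pol(Q(350,412)))
E
```

```text
handle (array([0.6192, 0.0144, 0.153 ]), np.float64(0.0363), np.float64(-48.2))
handle base (array([0.6213, 0.0128, 0.068 ]), np.float64(0.039), np.float64(-47.5))
notch in (array([0.6377, 0.0796, 0.062 ]), np.float64(0.0572), np.float64(41.8)) notch out (array([0.6474, 0.0886, 0.062 ]), np.float64(0.0705), np.float64(41.9))
pin (array([0.5957, 0.1054, 0.113 ]), np.float64(0.0639), np.float64(89.4))
rim (array([ 0.5529, -0.0134,  0.068 ]), np.float64(0.0692), np.float64(-127.5)) (array([0.6489, 0.088 , 0.068 ]), np.float64(0.0712), np.float64(40.8)) (array([ 0.6502, -0.0127,  0.068 ]), np.float64(0.0774), np.float64(-44.4))
```

```bash
cat > adv.py <<'E'
import sys,numpy as np
C=np.array([.595,.0415]); p=np.array([float(sys.argv[1]),float(sys.argv[2])])
for a in map(float,sys.argv[3:]):
    t=np.radians(a); q=p-C
    print(a,((C+np.array([[np.cos(t),-np.sin(t)],[np.sin(t),np.cos(t)]])@q-p)*100).round(2).tolist())
E
python3 adv.py .623 .014 7 14 21 28
```

```text
7.0 [0.31, 0.36]
14.0 [0.58, 0.76]
21.0 [0.8, 1.19]
28.0 [0.96, 1.64]
```

Call:
jog_arm(delta_pos=[[0.31,0.36,0],[0.58,0.76,0],[0.8,1.19,0],[0.96,1.64,0],[0.96,1.64,0]], turn=[9,17,25,32,32], grip=[0.7,0.7,0.7,0.7,0.7])

```text
time_s: 5.3
position: [0.633, 0.0306, 0.1187]
tcp_rot: [[-0.936, 0.352, 0.001], [0.352, 0.936, 0.0], [-0.0, 0.0, -1.0]]
force: [-0.4, -0.6, 0.3]
opening: 0.299
grasp_force: 0.0
```

```bash
python3 - <<'E'
from h import *
s=cam("scene")
st=read_state();print(st['position'],st['tcp_rot'][:,1],st['opening'],st['force'],st['time_s'])
a=cv2.resize(s['color'][195:265,270:350],(640,560),interpolation=cv2.INTER_CUBIC)
cv2.imwrite("pics/e.png",a)
E
python3 adv.py .6326 .0304 2 4 6 8 10 12 14 16 18 20 22 
```

```text
[0.63302262 0.0305759  0.11863559] [3.52810001e-01 9.35694882e-01 4.37496147e-04] 0.3005298637830126 [0.12798459 0.69555721 0.30660272] 5.35
2.0 [0.04, 0.13]
4.0 [0.07, 0.26]
6.0 [0.1, 0.4]
8.0 [0.12, 0.53]
10.0 [0.14, 0.67]
12.0 [0.15, 0.81]
14.0 [0.16, 0.94]
16.0 [0.16, 1.08]
18.0 [0.16, 1.22]
20.0 [0.15, 1.35]
22.0 [0.14, 1.49]
```

View pics/e.png

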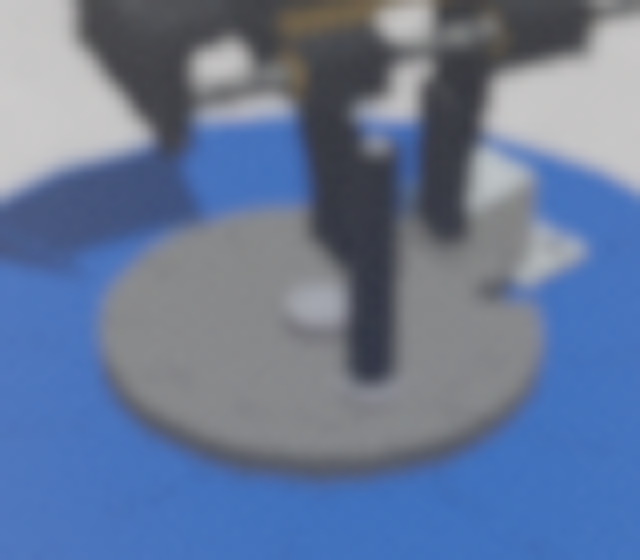

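The handle is now about 20° short of home. The notch is entering the bracket at (490,292), and the mouth at left shows a dark empty pocket arriving.

Call:
jog_arm(delta_pos=[[0.04,0.13,0],[0.07,0.26,0],[0.1,0.4,0],[0.12,0.53,0],[0.12,0.53,0]], turn=[2,4,6,8,8], grip=[0.7,0.7,0.7,0.7,0.7])

```text
time_s: 5.98
position: [0.6343, 0.036, 0.1186]
tcp_rot: [[-0.976, 0.216, 0.001], [0.216, 0.976, 0.0], [-0.0, 0.0, -1.0]]
force: [-0.1, -1.1, 0.7]
opening: 0.302
grasp_force: 0.8
```

```bash
cat > look.py <<'E'
from h import *
s=cam("scene")
F=[]
for i in range(4):
    st=read_state();F.append(st['force']); 
print(st['position'],st['tcp_rot'][:,1],np.mean(F,0),st['time_s'])
C=np.array([.595,.0415])
# handle: darkest column low on the sleeve, scene rows for z=.08
hs=cv2.cvtColor(s['color'],cv2.COLOR_BGR2GRAY)
sub=hs[232:240,295:345].astype(float).mean(0); m=sub<60
u=295+np.flatnonzero(m).mean() if m.any() else None
print("dark cols",u,m.sum())
# pin head top: print bracket/pin column profile
cv2.imwrite("pics/last.png",s['color'])
E
python3 look.py
```

```text
[0.63430501 0.03600008 0.11861196] [2.16258753e-01 9.76336025e-01 3.43178194e-04] [-0.20519272 -0.90167989  1.21115589] 6.025
dark cols 318.0 3
```

Call:
jog_arm(delta_pos=[[0.01,0.07,0],[0.02,0.14,0],[0.02,0.14,0]], turn=[1,2,2], grip=[0.7,0.7,0.7])

```text
time_s: 6.4
position: [0.6344, 0.0373, 0.1186]
tcp_rot: [[-0.983, 0.182, 0.0], [0.182, 0.983, 0.0], [-0.0, 0.0, -1.0]]
force: [-0.3, -1.4, 0.2]
opening: 0.299
grasp_force: 1.0
```

Call:
jog_arm(delta_pos=[[0.01,0.05,0],[0.01,0.1,0],[0.01,0.1,0]], turn=[1,1.5,1.5], grip=[0.7,0.7,0.7])

```text
time_s: 6.78
position: [0.6345, 0.0383, 0.1186]
tcp_rot: [[-0.988, 0.156, 0.0], [0.156, 0.988, 0.0], [-0.0, 0.0, -1.0]]
force: [-0.4, -1.8, 0.6]
opening: 0.302
grasp_force: 1.1
```

Call:
jog_arm(delta_pos=[[0.01,0.05,0],[0.01,0.1,0],[0.01,0.1,0]], turn=[1,1.5,1.5], grip=[0.7,0.7,0.7])

```text
time_s: 7.15
position: [0.6346, 0.0393, 0.1186]
tcp_rot: [[-0.991, 0.13, 0.0], [0.13, 0.991, 0.0], [-0.0, 0.0, -1.0]]
force: [-0.3, -1.5, 1.6]
opening: 0.302
grasp_force: 1.1
```

```bash
python3 look.py; python3 - <<'E'
import cv2
a=cv2.imread('pics/last.png'); a=cv2.resize(a[195:265,270:350],(640,560),interpolation=cv2.INTER_CUBIC); cv2.imwrite('pics/g.png',a)
E
```

```text
[0.63462108 0.03931168 0.11859846] [1.30267793e-01 9.91478833e-01 1.58210781e-04] [ 0.30064527 -1.45878499  1.13086565] 7.2
dark cols 318.5 2
```

View pics/g.png

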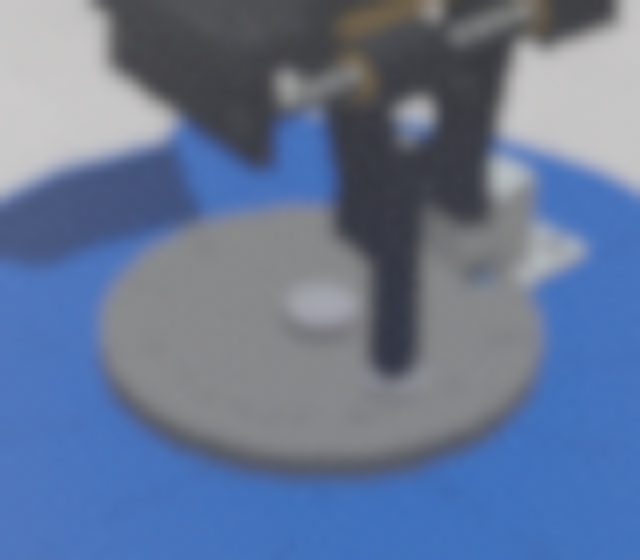

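The notch is at about (483,272) and partly under the bracket's front edge; the handle base is at (395,372). The pin has not dropped yet, since drag is only ~1.5 N.

```bash
python3 - <<'E'
from h import *
s=cam("scene")
C=np.array([.5945,.0415])
def pol(x,y,z): p=onz(s,270+x/8-.4,195+y/8-.4,z); q=p[:2]-C; return p.round(4),round(np.hypot(*q),4),round(np.degrees(np.arctan2(q[1],q[0])),1)
print(pol(395,372,.068),pol(483,272,.06),pol(483,268,.06))
for a in (60,66,72,78,84,87,90):
    t=np.radians(a)
    for z in(.06,):
        u,v=proj(s,[C[0]+.063*np.cos(t),C[1]+.063*np.sin(t),z]);print(a,round((u-270+.4)*8),round((v-195+.4)*8))
E
```

```text
(array([0.634 , 0.0368, 0.068 ]), np.float64(0.0398), np.float64(-6.8)) (array([0.6063, 0.1075, 0.06  ]), np.float64(0.0671), np.float64(79.8)) (array([0.6047, 0.1093, 0.06  ]), np.float64(0.0685), np.float64(81.4))
60 504 310
66 496 299
72 487 288
78 477 279
84 464 269
87 458 265
90 450 261
```

Call:
jog_arm(delta_pos=[[0,0.05,0],[0,0.1,0],[0,0.1,0]], turn=[1,1.5,1.5], grip=[0.7,0.7,0.7])

```text
time_s: 7.62
position: [0.6346, 0.0403, 0.1186]
tcp_rot: [[-0.995, 0.104, 0.0], [0.104, 0.995, 0.0], [-0.0, 0.0, -1.0]]
force: [-0.4, -2.4, 0.8]
opening: 0.299
grasp_force: 1.1
```

Call:
jog_arm(delta_pos=[[0,0.05,0],[0,0.08,0],[0,0.08,0]], turn=[1,1,1], grip=[0.7,0.7,0.7])

```text
time_s: 8.0
position: [0.6346, 0.0411, 0.1186]
tcp_rot: [[-0.996, 0.087, 0.0], [0.087, 0.996, 0.0], [-0.0, 0.0, -1.0]]
force: [0.9, -2.5, 0.7]
opening: 0.299
grasp_force: 1.1
```

Call:
jog_arm(delta_pos=[[0,0.05,0],[0,0.08,0],[0,0.08,0]], turn=[1,1,1], grip=[0.7,0.7,0.7])

```text
time_s: 8.38
position: [0.6345, 0.0419, 0.1186]
tcp_rot: [[-0.998, 0.069, 0.0], [0.069, 0.998, 0.0], [-0.0, 0.0, -1.0]]
force: [0.2, -2.4, 0.8]
opening: 0.298
grasp_force: 1.2
```

Call:
jog_arm(delta_pos=[[0,0.05,0],[0,0.08,0],[0,0.08,0]], turn=[1,1,1], grip=[0.7,0.7,0.7])

```text
time_s: 8.75
position: [0.6345, 0.0426, 0.1186]
tcp_rot: [[-0.999, 0.052, 0.0], [0.052, 0.999, 0.0], [-0.0, 0.0, -1.0]]
force: [0.7, -1.4, 0.3]
opening: 0.303
grasp_force: 1.2
```

Call:
jog_arm(delta_pos=[[0,0.05,0],[0,0.08,0],[0,0.08,0]], turn=[1,1,1], grip=[0.7,0.7,0.7])

```text
time_s: 9.12
position: [0.6346, 0.0435, 0.1186]
tcp_rot: [[-0.999, 0.035, 0.0], [0.035, 0.999, 0.0], [-0.0, 0.0, -1.0]]
force: [0.1, -1.8, 0.7]
opening: 0.301
grasp_force: 1.1
```

Call:
jog_arm(delta_pos=[[0,0.05,0],[0,0.08,0],[0,0.08,0]], turn=[1,1,1], grip=[0.7,0.7,0.7])

```text
time_s: 9.5
position: [0.6345, 0.0444, 0.1186]
tcp_rot: [[-1.0, 0.017, 0.0], [0.017, 1.0, 0.0], [-0.0, 0.0, -1.0]]
force: [0.9, -2.6, 1.5]
opening: 0.302
grasp_force: 1.0
```

Call:
jog_arm(delta_pos=[[0,0.05,0],[0,0.08,0],[0,0.08,0]], turn=[1,1,1], grip=[0.7,0.7,0.7])

```text
time_s: 9.88
position: [0.6345, 0.0451, 0.1185]
tcp_rot: [[-1.0, -0.0, 0.0], [-0.0, 1.0, 0.0], [-0.0, 0.0, -1.0]]
force: [-0.7, -1.7, 1.5]
opening: 0.299
grasp_force: 1.0
```

Call:
jog_arm(delta_pos=[[0,0.05,0],[0,0.08,0],[0,0.08,0]], turn=[1,1,1], grip=[0.7,0.7,0.7])

```text
time_s: 10.25
position: [0.6345, 0.0459, 0.1186]
tcp_rot: [[-1.0, -0.018, 0.0], [-0.018, 1.0, 0.0], [-0.0, 0.0, -1.0]]
force: [-0.2, -1.4, 1.4]
opening: 0.298
grasp_force: 1.0
```

Call:
jog_arm(delta_pos=[[0,0.05,0],[0,0.08,0],[0,0.08,0]], turn=[1,1,1], grip=[0.7,0.7,0.7])

```text
time_s: 10.62
position: [0.6345, 0.0467, 0.1185]
tcp_rot: [[-0.999, -0.035, 0.0], [-0.035, 0.999, 0.0], [-0.0, 0.0, -1.0]]
force: [0.8, -2.2, 1.4]
opening: 0.298
grasp_force: 1.0
```

```bash
python3 look.py; python3 - <<'E'
import cv2
a=cv2.imread('pics/last.png'); a=cv2.resize(a[185:265,270:350],(600,600),interpolation=cv2.INTER_CUBIC); cv2.imwrite('pics/i.png',a)
E
```

```text
[0.63450105 0.04669217 0.11853315] [-3.51784038e-02  9.99381044e-01  9.55077822e-05] [ 0.07992716 -2.11552189  2.07084265] 10.675
dark cols 320.5 2
```

View pics/i.png

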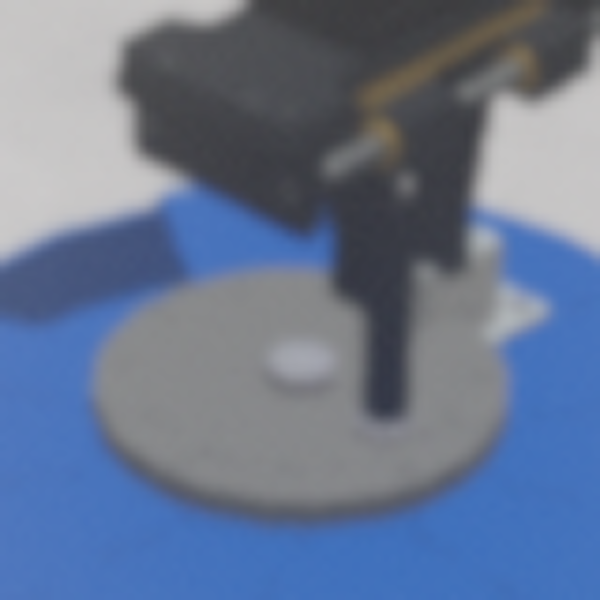

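The notch is now hidden behind the bracket, the handle base is at (385,417), and there is no stop yet.

Call:
jog_arm(delta_pos=[[0,0.05,0],[0,0.08,0],[0,0.08,0]], turn=[1,1,1], grip=[0.7,0.7,0.7])

```text
time_s: 11.05
position: [0.6345, 0.0476, 0.1185]
tcp_rot: [[-0.999, -0.053, 0.0], [-0.053, 0.999, 0.0], [-0.0, 0.0, -1.0]]
force: [0.2, -1.7, 0.6]
opening: 0.299
grasp_force: 0.8
```

Call:
jog_arm(delta_pos=[[-0.01,0.05,0],[-0.01,0.08,0],[-0.01,0.08,0]], turn=[1,1,1], grip=[0.7,0.7,0.7])

```text
time_s: 11.42
position: [0.6344, 0.0483, 0.1185]
tcp_rot: [[-0.998, -0.07, 0.0], [-0.07, 0.998, 0.0], [-0.0, 0.0, -1.0]]
force: [0.0, -1.4, 1.9]
opening: 0.301
grasp_force: 0.9
```

Call:
jog_arm(delta_pos=[[-0.01,0.05,0],[-0.01,0.08,0],[-0.01,0.08,0]], turn=[1,1,1], grip=[0.7,0.7,0.7])

```text
time_s: 11.8
position: [0.6343, 0.0491, 0.1186]
tcp_rot: [[-0.996, -0.087, 0.0], [-0.087, 0.996, 0.0], [-0.0, 0.0, -1.0]]
force: [-0.2, -2.0, 0.9]
opening: 0.297
grasp_force: 0.9
```

```bash
python3 look.py; python3 - <<'E'
from h import *
s=cam("scene")
print(s['color'][185:245,329:345].min(2)[::3])
E
```

```text
[0.63428429 0.049102   0.11853249] [-8.74115586e-02  9.96172279e-01  1.03026095e-04] [ 0.57384344 -1.7632113   0.72253521] 11.85
dark cols 321.5 2
[[ 63  62  63  62  62  64  67  67  70  71  71  73  75  76  77  75]
 [ 64  66  69  70  72  73  74  73  74  76  78  79  77  75  76  76]
 [ 72  72  73  71  71  70  69  71  76  82  84  81  76  73  70  68]
 [ 73  68  66  69  77  90 105 112 113 109 100  87  78  72  73  77]
 [ 74  72  73  80  92 102 117 142 159 165 158 149 139 139 154 171]
 [ 65  64  64  63  69  97 147 181 194 196 197 197 195 195 195 195]
 [ 63  63  62  64  82 121 163 188 195 196 196 196 195 195 195 196]
 [ 62  63  62  67 100 150 184 196 197 197 197 197 197 196 196 196]
 [ 61  60  64  85 130 171 191 197 197 196 197 196 197 197 197 197]
 [ 59  61  63  82 120 154 171 179 184 189 193 195 196 196 196 196]
 [ 62  60  64  87 115 130 123 104  89  88  99 115 129 144 159 172]
 [ 64  61  69  96 128 145 142 123  98  76  71  70  71  71  73  74]
 [125 111 112 122 127 129 128 119 100  82  73  71  70  72  72  73]
 [130 129 130 130 130 131 138 150 160 155 142 131 119 103  84  74]
 [132 132 133 130 132 137 149 165 174 172 164 154 141 121  94  77]
 [136 135 135 135 138 144 147 138 117  94  81  73  71  71  71  69]
 [135 134 133 133 134 134 130 120 101  81  69  68  69  70  69  69]
 [135 135 134 135 135 134 134 131 117  90  72  68  68  69  68  69]
 [134 133 134 134 135 135 133 126 109  84  70  68  68  69  69  69]
 [133 134 134 133 132 127 117 101  85  72  68  68  69  67  66  69]]
```

Call:
jog_arm(delta_pos=[[-0.01,0.05,0],[-0.01,0.08,0],[-0.01,0.08,0]], turn=[1,1,1], grip=[0.7,0.7,0.7])

```text
time_s: 12.28
position: [0.6342, 0.0496, 0.1186]
tcp_rot: [[-0.994, -0.105, -0.0], [-0.105, 0.994, -0.0], [0.0, -0.0, -1.0]]
force: [-0.8, -2.5, 1.8]
opening: 0.3
grasp_force: 1.5
```

Call:
jog_arm(delta_pos=[[0,0.03,0],[0,0.03,0]], turn=[0,0], grip=[0.7,0.7])

```text
time_s: 12.52
position: [0.6342, 0.0497, 0.1186]
tcp_rot: [[-0.994, -0.105, 0.0], [-0.105, 0.994, -0.001], [0.0, -0.001, -1.0]]
force: [-1.1, -3.6, 0.9]
opening: 0.301
grasp_force: 2.1
```

The wheel has stopped: the commanded motion now builds force instead of travel.

Call:
jog_arm(delta_pos=[[0,0.04,0],[0,0.08,0],[0,0.08,0]], turn=[0,0,0], grip=[0.7,0.7,0.7])

```text
time_s: 12.9
position: [0.6343, 0.0501, 0.1185]
tcp_rot: [[-0.994, -0.105, 0.0], [-0.105, 0.994, -0.001], [-0.0, -0.001, -1.0]]
force: [0.5, -5.5, 0.7]
opening: 0.3
grasp_force: 2.9
```

Call:
jog_arm(delta_pos=[[0,0.05,0],[0,0.1,0],[0,0.15,0],[0,0.2,0],[0,0.2,0]], turn=[0,0,0,0,0], grip=[0.7,0.7,0.7,0.7,0.7])

```text
time_s: 13.52
position: [0.6347, 0.0505, 0.1186]
tcp_rot: [[-0.994, -0.106, 0.001], [-0.106, 0.994, -0.004], [-0.0, -0.004, -1.0]]
force: [-0.3, -9.5, -0.2]
opening: 0.301
grasp_force: 4.8
```

Call:
jog_arm(delta_pos=[[0,0.08,0],[0,0.16,0],[0,0.24,0],[0,0.24,0],[0,0.24,0],[0,0.24,0]], turn=[0,0,0,0,0,0], grip=[0.7,0.7,0.7,0.7,0.7,0.7])

```text
time_s: 14.28
position: [0.6351, 0.0511, 0.1185]
tcp_rot: [[-0.994, -0.106, 0.001], [-0.106, 0.994, -0.007], [-0.001, -0.007, -1.0]]
force: [0.7, -13.8, -0.1]
opening: 0.305
grasp_force: 7.0
```

```bash
python3 - <<'E'
from h import *
for i in range(6):
    capture("scene");st=read_state();print(st['force'].round(1),st['position'].round(4),st['time_s'])
E
```

```text
[  1.4 -13.9  -0.4] [0.6351 0.0511 0.1185] 14.325
[  0.4 -14.8   0.1] [0.6351 0.0511 0.1185] 14.375
[  0.7 -13.4  -0.7] [0.6351 0.051  0.1186] 14.425
[  0.9 -14.   -1. ] [0.6351 0.0511 0.1185] 14.475
[  0.  -13.5  -1.5] [0.6351 0.0511 0.1186] 14.525
[  1.7 -14.3   0.2] [0.6351 0.051  0.1186] 14.575
```

Call:
jog_arm(delta_pos=[[0,-0.5,0],[0,-1.0,0],[0,-1.0,0],[0,-1.0,2],[0,-1.0,5],[0,-1.0,9],[0,-1.0,11],[-4,-6,11],[-7,-11,11],[-10,-16,11],[-13,-21,11],[-15.5,-26,11]], turn=[0,0,0,0,0,0,-3,-6,-6,-6,-6,-6], grip=[0.7,0.7,0.7,0.7,0.7,0.7,0.6,0.5,0.4,0.4,0.4,0.4])

```text
time_s: 16.08
position: [0.4781, -0.205, 0.2286]
tcp_rot: [[-1.0, -0.001, 0.0], [-0.001, 1.0, 0.001], [-0.0, 0.001, -1.0]]
force: [0.8, -0.7, 0.1]
opening: 0.597
grasp_force: 0.0
```

```bash
python3 - <<'E'
from h import *
c=cam("top"); s=cam("scene")
st=read_state();print(st['position'],st['opening'],st['force'],st['time_s'])
a=cv2.resize(s['color'][195:295,245:375],(390,300),interpolation=cv2.INTER_CUBIC)
b=cv2.resize(c['color'][135:245,220:330],(400,400),interpolation=cv2.INTER_CUBIC)
d=cv2.resize(s['color'][262:312,140:190],(200,200),interpolation=cv2.INTER_CUBIC)
g=cv2.resize(c['color'][210:250,380:420],(200,200),interpolation=cv2.INTER_CUBIC)
o=np.zeros((600,800,3),np.uint8);o[:300,:390]=a;o[:400,400:]=b;o[300:500,:200]=d;o[300:500,200:400]=g
cv2.imwrite("pics/j.png",np.clip(o*1.15,0,255).astype(np.uint8))
E
```

```text
[ 0.477599   -0.2083916   0.22868221] 0.5992359833066422 [0.22742886 0.47662598 0.2662918 ] 16.175
```

View pics/j.png

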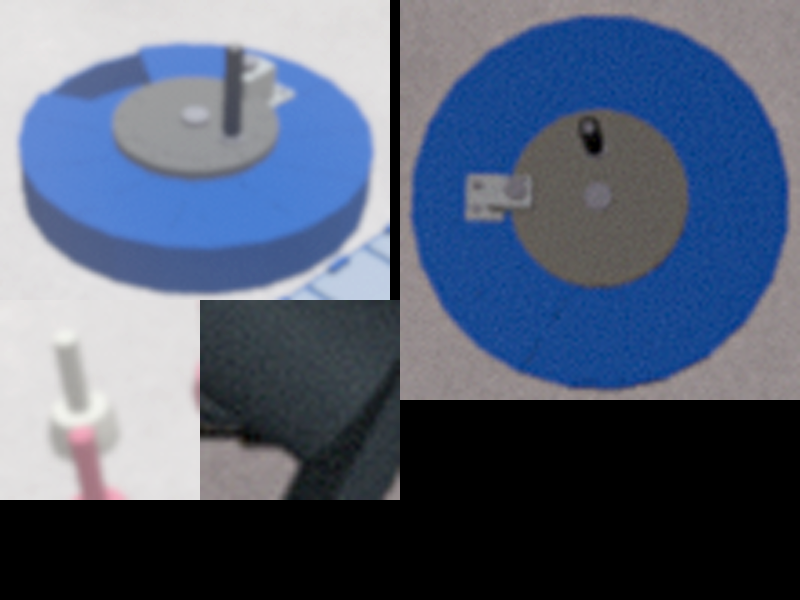

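The pin has dropped: its head now sits low on the bracket, at (252,65) in the left crop. The mouth shows an empty pocket, with edge corners near (50,93), (138,50) and (152,80). The cup stem top is at (66,340) in the lower crop.

```bash
python3 - <<'E'
from h import *
c=cam("top"); s=cam("scene")
C=np.array([.5945,.041])
def pol(p): q=p[:2]-C; return p.round(4),round(np.hypot(*q),4),round(np.degrees(np.arctan2(q[1],q[0])),1)
B=lambda x,y:(245+x/3-.3,195+y/3-.3)
A=lambda x,y:(220+(x-400)/3.636-.4,135+y/3.636-.4)
for p in((50,93),(138,50),(152,80),(95,100)): print("mouth",pol(onz(s,*B(*p),.05)))
print("T seam",pol(onz(c,*A(558,300),.05)),pol(onz(c,*A(522,362),.05)))
print("pin T",pol(onz(c,*A(516,187),.1)),"S",pol(onz(s,*B(252,62),.1)))
print("bracket",[pol(onz(c,*A(*p),.088)) for p in((531,176),(531,208))])
print("handle T",pol(onz(c,*A(589,123),.153)),"S",pol(onz(s,*B(234,47),.153)))
print("cup S",onz(s,140+66/4-.4,262+39/4-.4,.078))
cc=c['color'].astype(int); # mouth contrast along arc r=.108 in top view
for a in range(140,222,3):
    t=np.radians(a); v=[]
    for r in(.095,.105,.115,.125):
        x,y=proj(c,[C[0]+r*np.cos(t),C[1]+r*np.sin(t),.05]); v.append(cc[int(round(y)),int(round(x))])
    w=[]
    for r in(.1,.11,.12):
        x,y=proj(s,[C[0]+r*np.cos(t),C[1]+r*np.sin(t),.05]); w.append(s['color'][int(round(y)),int(round(x)),0])
    print(a,np.mean(v,0).round(),w)
E
```

```text
mouth (array([ 0.4586, -0.0055,  0.05  ]), np.float64(0.1436), np.float64(-161.1))
mouth (array([0.4589, 0.1032, 0.05  ]), np.float64(0.1492), np.float64(155.3))
mouth (array([0.5064, 0.0765, 0.05  ]), np.float64(0.0949), np.float64(158.1))
mouth (array([0.4953, 0.0165, 0.05  ]), np.float64(0.1022), np.float64(-166.1))
T seam (array([0.5154, 0.0737, 0.05  ]), np.float64(0.0856), np.float64(157.5)) (array([0.4658, 0.1019, 0.05  ]), np.float64(0.1424), np.float64(154.7))
pin T (array([0.5989, 0.1035, 0.1   ]), np.float64(0.0626), np.float64(86.0)) S (array([0.6017, 0.1053, 0.1   ]), np.float64(0.0647), np.float64(83.6))
bracket [(array([0.6095, 0.0931, 0.088 ]), np.float64(0.0542), np.float64(73.9)), (array([0.5842, 0.0927, 0.088 ]), np.float64(0.0527), np.float64(101.3))]
handle T (array([0.639 , 0.0441, 0.153 ]), np.float64(0.0446), np.float64(3.9)) S (array([0.6328, 0.0477, 0.153 ]), np.float64(0.0389), np.float64(9.9))
cup S [ 0.47287787 -0.32736415  0.078     ]
140 [126.  64.  22.] [np.uint8(180), np.uint8(185), np.uint8(185)]
143 [128.  65.  26.] [np.uint8(181), np.uint8(185), np
[... 1054 characters left out ...]
 np.uint8(128), np.uint8(125)]
194 [125.  62.  22.] [np.uint8(170), np.uint8(140), np.uint8(133)]
197 [126.  64.  24.] [np.uint8(179), np.uint8(164), np.uint8(156)]
200 [123.  61.  17.] [np.uint8(184), np.uint8(180), np.uint8(178)]
203 [125.  63.  20.] [np.uint8(185), np.uint8(185), np.uint8(185)]
206 [124.  62.  20.] [np.uint8(185), np.uint8(185), np.uint8(185)]
209 [123.  61.  18.] [np.uint8(185), np.uint8(185), np.uint8(185)]
212 [125.  64.  23.] [np.uint8(185), np.uint8(184), np.uint8(186)]
215 [124.  61.  19.] [np.uint8(184), np.uint8(183), np.uint8(184)]
218 [126.  63.  25.] [np.uint8(183), np.uint8(183), np.uint8(184)]
221 [125.  63.  22.] [np.uint8(184), np.uint8(183), np.uint8(185)]
```

Call:
jog_arm(delta_pos=[[-0.2,-4,0],[-0.4,-8,-3],[-0.5,-11,-6],[-0.5,-12.05,-8],[-0.5,-12.05,-8],[-0.5,-12.05,-8]], turn=[0,0,0,0,0,0], grip=[0.4,0.4,0.4,0.4,0.4,0.4])

```text
time_s: 17.02
position: [0.4748, -0.3237, 0.1492]
tcp_rot: [[-1.0, -0.002, 0.0], [-0.002, 1.0, 0.0], [-0.0, 0.0, -1.0]]
force: [0.1, 0.4, -0.2]
opening: 0.602
grasp_force: 0.0
```

Call:
jog_arm(delta_pos=[[-0.2,-0.5,-1],[-0.2,-0.5,-4],[-0.2,-0.5,-7],[-0.2,-0.5,-9],[-0.2,-0.5,-10.2],[-0.2,-0.5,-10.2],[-0.2,-0.5,-10.2]], turn=[0,0,0,0,0,0,0], grip=[0.4,0.4,0.4,0.4,0.4,0.4,0.4])

```text
time_s: 17.9
position: [0.4727, -0.3306, 0.0474]
tcp_rot: [[-1.0, -0.0, 0.001], [-0.0, 1.0, -0.001], [-0.001, -0.001, -1.0]]
force: [-0.3, -0.3, 0.1]
opening: 0.596
grasp_force: 0.0
```

Call:
jog_arm(delta_pos=[[0,0,0],[0,0,0],[0,0,0],[0,0,0],[0,0,0],[0,0,0],[0,0,0]], turn=[0,0,0,0,0,0,0], grip=[0.6,0.7,0.8,0.85,0.9,0.95,1.0])

```text
time_s: 18.77
position: [0.4721, -0.3301, 0.0465]
tcp_rot: [[-1.0, -0.0, -0.0], [-0.0, 1.0, 0.0], [0.0, 0.0, -1.0]]
force: [0.4, -0.0, -0.4]
opening: 0.151
grasp_force: 30.0
```

Call:
jog_arm(delta_pos=[[0,0,3],[0,0,7],[0,0,11],[0,4,13],[0.3,9,13],[0.6,14,13],[0.9,19,13],[1.1,24,13],[1.3,29,13],[1.5,33,13],[1.5,36,13],[1.5,37.3,13]], turn=[0,0,0,0,0,0,0,0,0,0,0,0], grip=[1,1,1,1,1,1,1,1,1,1,1,1])

```text
time_s: 20.27
position: [0.4867, 0.0443, 0.1765]
tcp_rot: [[-1.0, -0.003, -0.0], [-0.003, 1.0, -0.0], [0.0, -0.0, -1.0]]
force: [-0.8, -0.5, -1.5]
opening: 0.151
grasp_force: 30.0
```

Call:
jog_arm(delta_pos=[[0,0,-2],[0,0,-4],[0,0,-5.5],[0,0,-5.5],[0,0,-5.5]], turn=[0,0,0,0,0], grip=[1,1,1,1,1])

```text
time_s: 20.9
position: [0.4877, 0.0423, 0.1219]
tcp_rot: [[-1.0, 0.0, 0.001], [0.0, 1.0, -0.0], [-0.001, -0.0, -1.0]]
force: [0.3, 0.3, -1.4]
opening: 0.151
grasp_force: 30.0
```

```bash
python3 - <<'E'
from h import *
s=cam("scene")
st=read_state();print(st['position'],st['opening'],st['force'],st['time_s'])
cv2.imwrite("pics/k.png",cv2.resize(s['color'][140:300,230:390],(600,600),interpolation=cv2.INTER_CUBIC))
E
```

```text
[0.48780261 0.04241012 0.12214008] 0.15093060877354453 [-0.61550635  0.22421273 -0.52874762] 20.95
```

View pics/k.png

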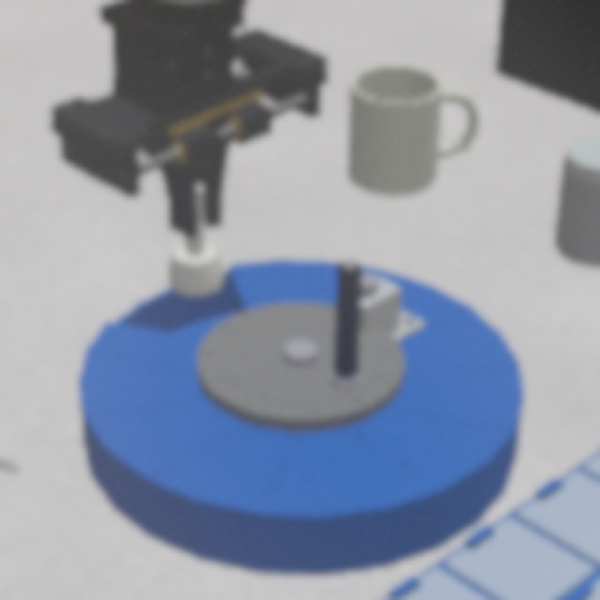

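The cup hangs upright over the empty mouth (195,270), and the pin is down.

Call:
jog_arm(delta_pos=[[0,0,-1],[0,0,-2],[0,0,-3],[0,0,-4],[0,0,-4.8],[0,0,-5.4],[0,0,-5.8],[0,0,-5.8]], turn=[0,0,0,0,0,0,0,0], grip=[1,1,1,1,1,1,1,1])

```text
time_s: 21.95
position: [0.4871, 0.0428, 0.0633]
tcp_rot: [[-1.0, -0.0, -0.0], [-0.0, 1.0, 0.0], [0.0, 0.0, -1.0]]
force: [0.2, -0.4, -0.7]
opening: 0.15
grasp_force: 30.0
```

Call:
jog_arm(delta_pos=[[0,0,-0.2],[0,0,-0.35],[0,0,-0.45],[0,0,-0.45]], turn=[0,0,0,0], grip=[1,1,1,1])

```text
time_s: 22.45
position: [0.4872, 0.0428, 0.059]
tcp_rot: [[-1.0, -0.0, -0.0], [-0.0, 1.0, -0.0], [0.0, -0.0, -1.0]]
force: [-0.2, 0.2, -0.5]
opening: 0.152
grasp_force: 30.0
```

Call:
jog_arm(delta_pos=[[0,0,-0.05],[0,0,-0.1],[0,0,-0.1]], turn=[0,0,0], grip=[1,1,1])

```text
time_s: 22.82
position: [0.4873, 0.0429, 0.0584]
tcp_rot: [[-1.0, -0.0, 0.0], [-0.0, 1.0, 0.0], [-0.0, 0.0, -1.0]]
force: [-0.1, 0.9, 3.8]
opening: 0.151
grasp_force: 30.0
```

Floor touched (+4 N). Release gently and go up.

Call:
jog_arm(delta_pos=[[0,0,0.03],[0,0,0.03],[0,0,0.03],[0,0,0.03],[0,0,0.03],[0,0,0.03],[0,0,2],[0,0,5],[0,0,9],[0,0,13],[0,0,15],[0,0,15]], turn=[0,0,0,0,0,0,0,0,0,0,0,0], grip=[0.8,0.7,0.6,0.55,0.55,0.55,0.55,0.55,0.55,0.55,0.55,0.55])

```text
time_s: 24.32
position: [0.4882, 0.0427, 0.2095]
tcp_rot: [[-1.0, -0.0, 0.004], [-0.0, 1.0, -0.001], [-0.004, -0.001, -1.0]]
force: [-0.3, -0.1, -0.2]
opening: 0.449
grasp_force: 0.0
```

```bash
python3 - <<'E'
from h import *
s=cam("scene"); im=s['color']
st=read_state();print(st['position'],st['opening'],st['force'],st['time_s'])
hsv=cv2.cvtColor(im,cv2.COLOR_BGR2HSV)
# white blob inside the organizer mouth: low saturation, bright
m=np.zeros(im.shape[:2],np.uint8); m[195:232,258:302]=cv2.inRange(hsv,(0,0,110),(180,60,255))[195:232,258:302]
for r in range(195,232): print(r,''.join('#' if v else '.' for v in m[r,258:302]))
M=(.4873,.0429)
for z in(.09,.05,.037): print(z,proj(s,[*M,z]))
E
```

```text
[0.48718386 0.04282563 0.20827587] 0.4488693627900638 [ 0.03328993 -0.67732875 -0.72804347] 24.375
195 ############################################
196 ############################################
197 ############################################
198 ############################################
199 ############################################
200 ############################################
201 ############################################
202 ############################################
203 ############################################
204 ############################################
205 ############################################
206 ############################################
207 ############################################
208 ############################################
209 ############################################
210 ####################################........
211 ##################################..........
212 #################################...........
213 ###############################.............
214 ############################................
215 #################
[... 321 characters left out ...]

222 ########.............#######............####
223 #######.............#########......#########
224 #####..............###########....##########
225 ###...............#############.############
226 #.................##########################
227 ..................##########################
228 ..................##########################
229 ....................########################
230 .........................###################
231 ..........................##################
0.09 (np.float64(281.41625424911103), np.float64(210.70652798091422))
0.05 (np.float64(281.6604433658432), np.float64(223.19356216857102))
0.037 (np.float64(281.73802649366814), np.float64(227.16091002788437))
```

The mask shows the cup's stem vertical at columns 279–285, rows 210–222. That matches the expected column of 281.6 and the in-pocket height, so the cup is standing upright.

```bash
python3 -c "
from rig import *
print(hand_in())"
```

```text
the job is handed in; nothing more can be done
None
```

I turned the crank counter-clockwise (the shorter way) until the pin dropped, leaned on the handle at about 14 N, then stood the white cup upright in the empty pocket and let go; it was handed in at about 24 s of the 67 s, with no verdict shown.

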